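# Stop the bench grinder and feel that its wheel stands still

### The arm

A 7-joint arm with a two-finger parallel gripper is mounted at the origin on the work surface. World frame = base frame: x ahead of the robot, y to its left, z up, the work surface at z = 0. Lengths are in m, angles in rad, forces in N, time in s.
With the tool pointing down it reaches from about 0.425 to 0.925 m from the base axis. Payload 6.8 kg.
Tool frame: the origin (TCP) lies between the finger pads, 19 mm behind the fingertips; this is the grasp point; z points along the fingers, y is the line along which they close (so a half turn about z gives the same grasp; the last joint's range is limited). The gripper opens to 85 mm and grips with 20 to 120 N. Pads are 22 mm wide; open, the fingers measure 114 mm over their backs; the gripper's body (76 mm by 85 mm) begins 54 mm behind the grasp point. The pads swing forward as they close: fully open they stand 13 mm farther back than shut.
Start: joints at [-1.266, 0.477, 0.022, 1.555, -0.011, 1.109, -0.083], TCP at [0.271, 0.618, 0.25] pointing down, gripper open.
Joint ranges: [-2.96, 2.96], [-0.34, 2.1], [-1.41, 1.46], [0.24, 2.44], [-1.37, 4.51], [0.17, 1.92], [-2.96, 2.96]. Speed limits (rad/s): [2.39, 2.39, 3.14, 3.14, 3.14, 3.14, 3.14].

### API

Orientations are given as a unit quaternion [w, x, y, z].
In Python, from station import bot gives the robot as it stands.
- The arm moves only by the tool send_rows, never from a script. Its arguments are lists of equal length, an entry for each row: "slide": the shift along the tool's x, y, z in mm, a list of three; "roll": the turn about the tool's z in degrees; "claw": the opening, from 0 (shut) to 1 (fully open). A call has exactly 8 rows; each row is the pose to reach, as a shift and turn from the pose commanded when the call began, along the tool's axes at that moment; what a row does not reach only later rows make up. A row lasts 1/12 s, in which the tool goes at most 41.7 mm and 7.16 degrees, less where a joint would pass 70% of its speed; a pose out of reach is approached as far as the arm can. A call with a gripper value outside its range is refused whole. The fingers move at their own pace and stop on an object; "force" is the grip in N (left out, the last holds). Time passes only in rows, so rows that repeat a pose let the fingers close, or fill a call up. It gives the time, the measured TCP pose, the force, the opening and the grip force at its end, in the units of the state.
- bot.get_obs(): the state, without advancing time (a new reading comes with each control period).
- bot.read_camera(name): name is "side" or "top"; returns the picture (400x640x3 uint8, red, green, blue); there is no depth.
- bot.camera_model(name): a dict with "camera_matrix" (3x3 intrinsics, pixels), "D" ([k1, k2, p1, p2, k3] as OpenCV has them; the pictures are not rectified), "camera_from_world" (4x4, takes a point from world to camera coordinates). Camera axes: x right, y down, z forward; pixel columns grow to the right and rows downward; lengths in m; the calibration is good to about 2 mm. A picture is of the moment at which its call begins. camera_model takes no time and is no camera call.
- bot.hand_in(): hands the job in; it is judged then, once.
The state is a dict: "t": time; "q": joint angles; "joint_vel": joint speeds; "joint_torque": joint torques, N m; "eef_pos": TCP position; "tool_rot": TCP orientation; "contact_force": force on the tool from outside, world axes, zero at the start; "torque": the same for the moment, N m; "gripper_width": opening from 0.0 (shut) to 1.0 (fully open); "grasp_force": force on a finger pad.
Only numpy, scipy, OpenCV 4.12 (cv2) and the standard library are available. Lean on these libraries where they do the work, as an engineer would, in place of code of your own. Each camera call takes 0.05 s, during which the arm holds its last target. There are 200 camera calls.

### The job

Make the bench grinder ready for a wheel change: press the mushroom-headed stop button on the switch box fully down and let it come back up, then lay the fingertips lightly on the top of the rim of the thicker grinding wheel for a moment, to feel that it stands still, and draw back clear. Do not turn the wheel or press hard on it; leave the other buttons, the thinner wheel and everything loose on the bench alone, and grasp nothing.

Things in the scene. Friction and masses are not known exactly. Their poses are not given: they have to be found in the camera images.
- stop_press (a joint): Joint of the stop button: black mushroom head 42 mm across on a narrower stem, 30 mm above the box top, tallest of the four; its place among the four on the box top changes from run to run. 0 = up; grows as pressed straight down, 0.007 m = fully down; springs back. Starts to move at about 2 N, fully down at about 7 N.
- stop_top (a point): Middle of the top face of the mushroom head, 100 mm above the bench when up; moves with the button. Flat part is about 20 mm across.
- round_press (a joint): Joint of the small round flat button, black, 26 mm across, 19 mm above the box top; its place among the four on the box top changes from run to run. 0 = up; grows as pressed straight down, 0.007 m = fully down; springs back. Starts to move at about 2 N, fully down at about 7 N.
- round_top (a point): Middle of the top of the small round button, 89 mm above the bench.
- square_press (a joint): Joint of the square flat button, black, 26 x 26 mm, 19 mm above the box top; its place among the four on the box top changes from run to run. 0 = up; grows as pressed straight down, 0.007 m = fully down; springs back. Starts to move at about 2 N, fully down at about 7 N.
- square_top (a point): Middle of the top of the square button, 89 mm above the bench.
- bar_press (a joint): Joint of the narrow bar button, black, 14 x 42 mm, 19 mm above the box top; its place among the four on the box top changes from run to run. 0 = up; grows as pressed straight down, 0.007 m = fully down; springs back. Starts to move at about 2 N, fully down at about 7 N.
- bar_top (a point): Middle of the top of the bar button, 89 mm above the bench.
- stop_mount: Steel collar, 32 mm across, of the stop button, fixed to the box top and carrying the button. Origin in the middle of its underside, 70 mm above the bench.
- switch_box: Grey steel switch box, 140 x 140 x 70 mm, fixed to the bench. Origin at the middle of its underside, z up, x and y along its sides. The four buttons stand on its top in a square grid 62 mm apart, 31 mm either side of its middle.
- grinder: Bench grinder on a dark board 200 x 250 x 20 mm, fixed. Origin at the middle of the board's underside, z up, own y along the spindle, 135 mm above the bench. Grey motor, 116 mm across, between two wheels 135 mm either side of the middle; sheet guards round the rear (+x) of the wheels, lower than the wheel tops; a tool rest in front of each.
- thick_top (a point): Highest point of the rim of the thick wheel (28 mm thick), middle of its width, 210 mm above the bench, open from above and not covered by the guard. Does not turn with the wheel.
- thick_stone: The thick wheel with its hub, 28 mm thick, Ø150 mm grey abrasive wheel, axle level; on one of the grinder's two ends (the other wheel is on the other end, 270 mm away; sides change from run to run). Origin at its middle on the spindle, y along the spindle. It sits in rubber bearings: pressed down it gives 1 mm for each 3 N, up to 8 mm, and springs back.
- thin_stone: The thin wheel with its hub, 12 mm thick, Ø150 mm grey abrasive wheel, axle level; on one of the grinder's two ends (the other wheel is on the other end, 270 mm away; sides change from run to run). Origin at its middle on the spindle. Same rubber bearings.
- thick_spin (a joint): Turn of the thick wheel about its spindle, rad; 0 at the start. It turns freely with little friction (about 0.5 N at the rim), so pushing along or off the top of the rim turns it; pressing straight down on the top does not.
- thin_spin (a joint): Turn of the thin wheel about its spindle, rad; 0 at the start.
- flange: Loose steel ring, Ø38 x 8 mm, lying on the grinder's board in front of the motor. Origin at the middle of its underside. Bystander.
- spanner: Loose steel spanner, 190 mm long, lying on the bench between the robot and the grinder. Bystander.
- spare_wheel: Loose spare grinding wheel, Ø100 x 20 mm, lying flat on the bench near the robot, ahead and to the left. Bystander.
- oil_can: Loose steel can, Ø60 x 130 mm, standing on the bench behind the gap between the switch box and the grinder. Origin under its middle. Bystander.
- offcut: Loose wood offcut, 70 x 40 x 25 mm, lying behind the switch box. Bystander.
- jar: Loose glass jar with a steel cap, Ø60 x 80 mm, standing on the bench to the right, near the front of the grinder. Origin under its middle. Bystander.
- brush: Loose hand brush, 200 mm long, lying on the bench to the right of the grinder. Bystander.
- screwdriver: Loose screwdriver, 200 mm long, lying behind the grinder. Bystander.

How it is judged:
On the way, in this order (a step that is already met when the one before it is completed fails the run):
1. the mushroom-headed stop button is pressed fully down (at least 5.5 of its 7 mm) by the fingers (value of joint stop_press above 0.0055 m and contact force between the fingers and stop_mount above 1 N), for 0.1 s.
2. the stop button is up again (value of joint stop_press below 0.0015 m), for 0.1 s.
3. the fingertips rest on the top of the thick wheel's rim (contact above 0.5 N, TCP within 50 mm of its highest point) for 0.2 s (contact force between the fingers and thick_stone above 0.5 N and distance between the grasp point and thick_top below 0.05 m and value of joint stop_press below 0.0015 m), for 0.2 s.
At the end, for the whole second after the job is handed in: All four buttons are up (within 1.5 mm), nothing touches the thick wheel, neither wheel has been turned by more than 0.15 rad, and every loose thing is within 15 mm of where it started (value of joint each of stop_press, round_press, square_press, bar_press below 0.0015 m and value of joint thick_spin between -0.15 and 0.15 rad and value of joint thin_spin between -0.15 and 0.15 rad and distance of each of flange, spanner, spare_wheel, oil_can, offcut, jar, brush, screwdriver from where it was at the start of the episode below 0.015 m and contact force between anything else and thick_stone below 0.2 N).
It fails at once if the round, square or bar button is pressed (more than 2 mm) (value of joint any of round_press, square_press, bar_press above 0.002 m).
It fails at once if the thin wheel is touched (contact force between any of the arm, the fingers and thin_stone above 0.3 N).
It fails at once if the thick wheel is pressed hard: more than 20 N (contact force between any of the fingers, the arm and thick_stone above 20 N).
It fails at once if the thick wheel is turned by more than 0.15 rad (9 degrees) (not (value of joint thick_spin between -0.15 and 0.15 rad)).
It fails at once if a loose thing on the bench is moved more than 15 mm or lifted (distance of any of flange, spanner, spare_wheel, oil_can, offcut, jar, brush, screwdriver from where it was at the start of the episode above 0.015 m).
It also fails if it takes over 45 s, if anything falls off the work surface, if the arm or the gripper's body presses on something with over 40 N, if the wrist force passes 120 N, or if a joint passes its speed limit or range.

## Working session

There is one attempt and no reset: what is moved stays moved. The work goes in short steps, Python scripts to look and compute and a tool call to move; the robot and the scene stay as the last step left them, time stands still between calls to the robot, and variables do not carry over. Pictures are saved under pics/ and viewed, at most 10 in all, crops included, and the job is handed in when it is done.

Besides the shell and the picture viewer there is one more tool, called after "Emit:" as name(argument=value, ...), one argument or row to a line, values as JSON. send_rows: Moves the arm, as the interface text tells. Its arguments: {"type":"object","properties":{"slide":{"type":"array","items":{"type":"array","items":{"type":"number"}}},"roll":{"type":"array","items":{"type":"number"}},"claw":{"type":"array","items":{"type":"number"}},"force":{"type":"number"}},"required":["slide","roll","claw"]}

```bash
mkdir -p pics; ls; python3 - <<'E'
from station import bot
import cv2
for n in("top","side"):
    cv2.imwrite(f"pics/{n}0.png",bot.read_camera(n)[:,:,::-1]); print(bot.camera_model(n))
o=bot.get_obs();print(o["t"],o["eef_pos"],o["tool_rot"],o["contact_force"],o["gripper_width"])
E
```

```text
pics
{'camera_matrix': array([[441.02379239,   0.        , 315.26387378],
       [  0.        , 441.02379239, 208.50554876],
       [  0.        ,   0.        ,   1.        ]]), 'D': array([-0.0837867,  0.       ,  0.       ,  0.       ,  0.       ]), 'camera_from_world': array([[-0.02698689, -0.99947639, -0.01785101, -0.04107462],
       [-0.99322585,  0.02882861, -0.11256692,  0.56735435],
       [ 0.1130226 ,  0.01469225, -0.99348378,  1.34807438],
       [ 0.        ,  0.        ,  0.        ,  1.        ]])}
{'camera_matrix': array([[437.41147336,   0.        , 315.40750285],
       [  0.        , 437.41147336, 196.02290546],
       [  0.        ,   0.        ,   1.        ]]), 'D': array([-0.04546737,  0.        ,  0.        ,  0.        ,  0.        ]), 'camera_from_world': array([[-0.99527077, -0.09441584, -0.02284182,  0.5453055 ],
       [-0.03918645,  0.60540023, -0.79495597,  0.18380596],
       [ 0.08888488, -0.79030134, -0.60623697,  1.37511326],
       [ 0.        ,  0.        ,  0.        ,  1.        ]])}
0.1 [0.27059966 0.61784194 0.2491312 ] [-1.12897129e-04  2.04945454e-01  9.78773050e-01 -8.15435631e-04] [ 0.206921   -0.10217581 -1.08091158] 0.9975917920753782
```

View pics/top0.png

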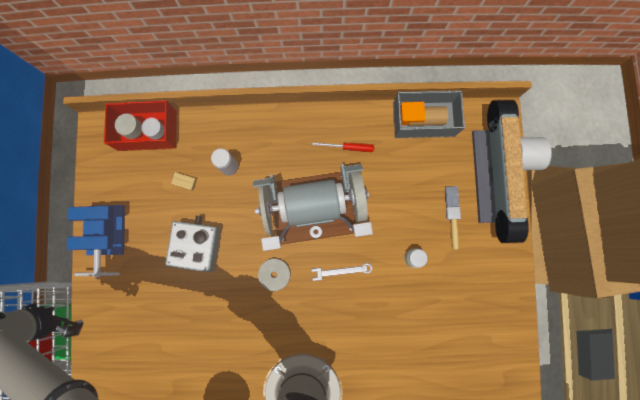

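View pics/side0.png

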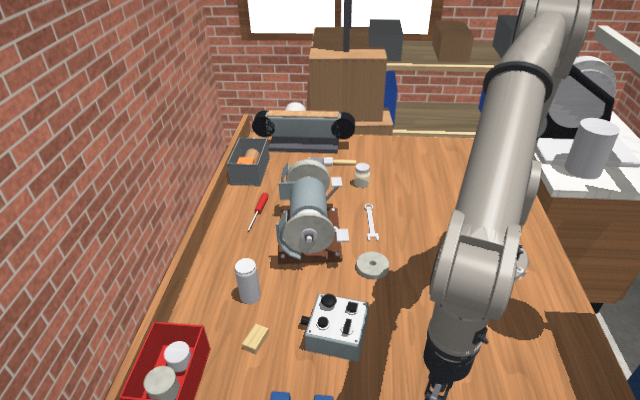

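The top view shows the switch box at about (193,245) and the grinder at about (313,203), with wheels at about (265,208) and (358,195). The right-hand wheel looks thicker. I'll enlarge both areas.

```bash
python3 - <<'E'
import cv2,numpy as np
a=cv2.imread("pics/top0.png");s=cv2.imread("pics/side0.png")
r=lambda i,x,y,w,h,k:cv2.resize(i[y:y+h,x:x+w],None,fx=k,fy=k,interpolation=cv2.INTER_CUBIC)
cv2.imwrite("pics/c1.png",np.vstack([np.hstack([r(a,160,210,65,65,6),r(s,295,285,65,65,6)]),r(a,245,160,130,35,6)[:, :780]]))
cv2.imwrite("pics/c2.png",np.hstack([r(a,245,155,130,100,6)[:, :780]]))
E
```

```text
(no output)
```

View pics/c1.png

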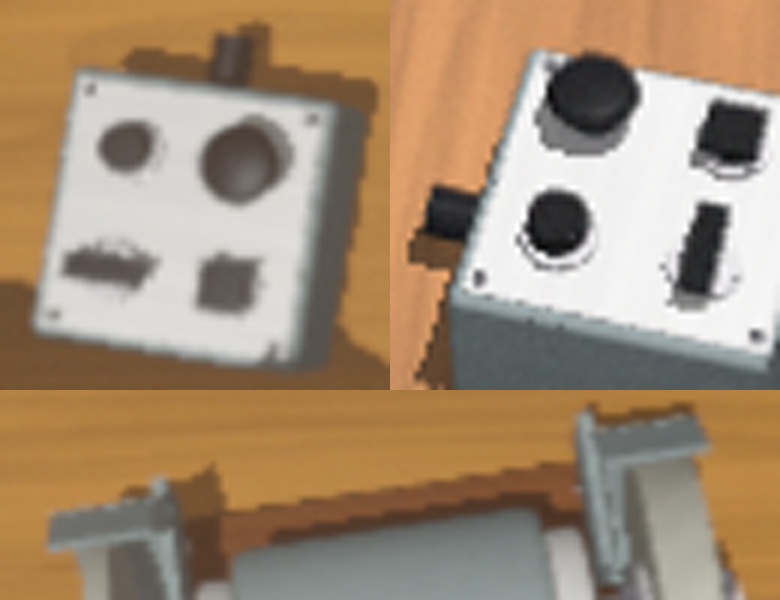

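View pics/c2.png

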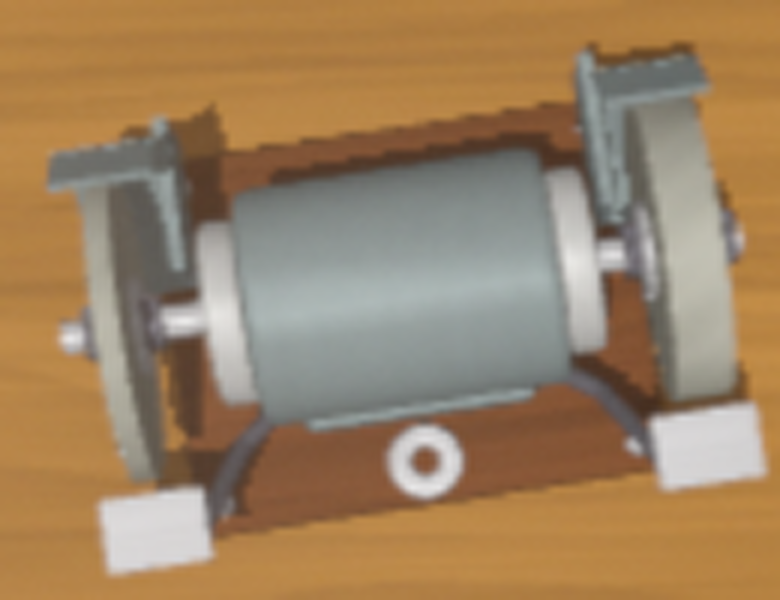

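The mushroom is at about pixel (200,236.7) in the top view and (328.7,300.3) in the side view. The thick wheel is at the right (−y) end. The spindle tips are at about (256.3,211.3) and (368,194.7). I'll solve for positions and check them with an overlay.

```bash
cat > h.py <<'E'
import numpy as np,cv2
from station import bot
def cam(n):
    m=bot.camera_model(n);return m["camera_matrix"],m["D"],m["camera_from_world"]
def ray(n,p,z):
    K,D,T=cam(n);u=cv2.undistortPoints(np.array([[p]],float),K,D)[0,0]
    d=T[:3,:3].T@[u[0],u[1],1];c=-T[:3,:3].T@T[:3,3];return c+d*(z-c[2])/d[2]
def proj(n,P):
    K,D,T=cam(n);return cv2.projectPoints(np.array(P,float),cv2.Rodrigues(T[:3,:3])[0],T[:3,3],K,D)[0][:,0]
E
python3 - <<'E'
from h import *
print("stop",ray("top",(200,236.7),.097),ray("side",(328.7,300.3),.097))
o=np.array([160,210]);c=[ray("top",o+np.array(p)/6,.07) for p in[(78,70),(335,103),(292,368),(35,332)]]
print("corners",np.round(c,4),[np.linalg.norm(c[i]-c[i-1]) for i in range(4)],np.mean(c,0))
for nm,p,z in(("round",(127,146),.089),("bar",(110,265),.089),("sq",(227,283),.089)):print(nm,ray("top",o+np.array(p)/6,z))
A=ray("top",(256.3,211.3),.135);B=ray("top",(368,194.7),.135);print("tips",A,B,np.linalg.norm(A-B))
C=(A+B)/2;u=(B-A)/np.linalg.norm(B-A);v=np.array([-u[1],u[0],0]);W=C+.135*u
print("yaw dir",u,"W",W)
for n in("top","side"):
    im=cv2.imread(f"pics/{n}0.png");k=6
    off=np.array((245,155) if n=="top" else (260,145));im=cv2.resize(im[off[1]:off[1]+100,off[0]:off[0]+65 if 0 else off[0]+130],None,fx=k,fy=k,interpolation=cv2.INTER_CUBIC)
    t=np.linspace(0,2*np.pi,80)
    for s,w in((1,.014),(-1,.006)):
      for e in(-w,w):
        P=[C+(s*.135+e)*u+.075*(np.cos(a)*v+np.array([0,0,np.sin(a)])) for a in t]
        cv2.polylines(im,[np.int32((proj(n,P)-off)*k+k/2)],True,(0,0,255),1)
    cv2.circle(im,tuple(int(x) for x in ((proj(n,[W+[0,0,.075]])-off)*k+k/2)[0]),4,(255,0,0),-1)
    cv2.imwrite(f"pics/o_{n}.png",im)
a,b=[cv2.imread(f"pics/o_{n}.png") for n in("top","side")]
cv2.imwrite("pics/o.png",cv2.resize(np.vstack([a,b]),None,fx=.5,fy=.5))
E
```

```text
stop [0.48373681 0.28894571 0.097     ] [0.48296129 0.29853113 0.097     ]
corners [[0.5336 0.3811 0.07  ]
 [0.5131 0.2475 0.07  ]
 [0.3797 0.2701 0.07  ]
 [0.4005 0.4028 0.07  ]] [np.float64(0.13483788813476855), np.float64(0.13518294926403582), np.float64(0.13528599422219342), np.float64(0.1342836729924918)] [0.45674221 0.32534139 0.07      ]
round [0.49276792 0.34902952 0.089     ]
bar [0.43329158 0.35753179 0.089     ]
sq [0.42301506 0.29786154 0.089     ]
tips [0.55103354 0.11281258 0.135     ] [ 0.59007184 -0.21247822  0.135     ] 0.3276249315463442
yaw dir [ 0.11915545 -0.99287561  0.        ] W [ 0.58663868 -0.18387103  0.135     ]
```

View pics/o_top.png

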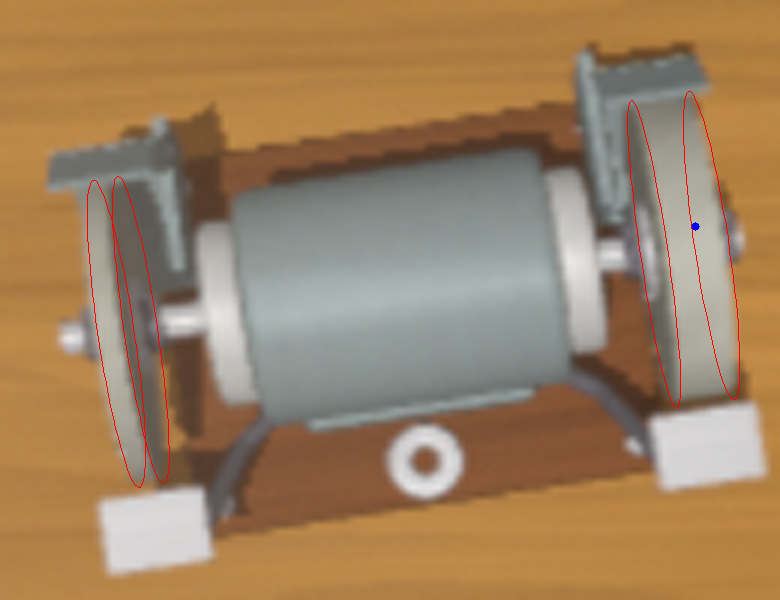

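View pics/o_side.png

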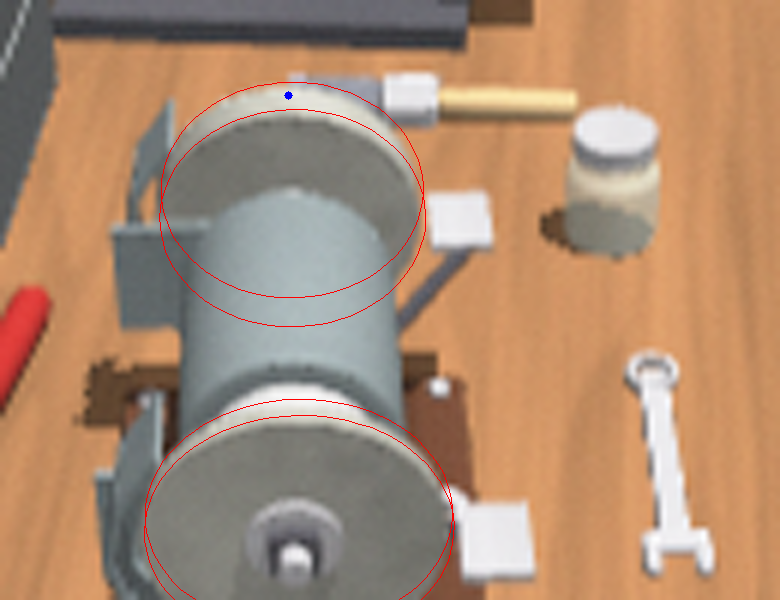

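The overlays agree to about 2 mm. The stop button is at about (0.483, 0.290), which matches the box grid, and thick_top is at about (0.587, −0.183, 0.21). Moving over the button with the fingers shut.

Emit:
send_rows(
  slide=[
    [-20,-13,0],
    [-55,-36,0],
    [-90,-59,0],
    [-125,-82,0],
    [-160,-105,0],
    [-195,-128,0],
    [-220,-145,0],
    [-230,-152,0],
  ],
  roll=[0,0,0,0,0,0,0,0],
  claw=[0,0,0,0,0,0,0,0],
  force=20,
)

```text
t: 0.77
eef_pos: [0.4238, 0.381, 0.2498]
tool_rot: [0.001, 0.208, 0.978, -0.001]
contact_force: [1.2, 0.4, 0.3]
gripper_width: -0.003
grasp_force: 0.0
```

Emit:
send_rows(
  slide=[
    [-20,-13,0],
    [-45,-29,0],
    [-70,-46,0],
    [-88,-58,0],
    [-96,-63,0],
    [-96,-63,0],
    [-96,-63,0],
    [-96,-63,0],
  ],
  roll=[0,0,0,0,0,0,0,0],
  claw=[0,0,0,0,0,0,0,0],
)

```text
t: 1.43
eef_pos: [0.4819, 0.2927, 0.2498]
tool_rot: [-0.0, 0.204, 0.979, 0.0]
contact_force: [-0.6, 0.7, 0.5]
gripper_width: -0.001
grasp_force: 0.0
```

Emit:
send_rows(
  slide=[
    [-2,-2,15],
    [-2,-2,38],
    [-2,-2,62],
    [-2,-2,84],
    [-2,-2,100],
    [-2,-2,110],
    [-2,-2,115],
    [-2,-2,115],
  ],
  roll=[0,0,0,0,0,0,0,0],
  claw=[0,0,0,0,0,0,0,0],
)

```text
t: 2.1
eef_pos: [0.4833, 0.2888, 0.1342]
tool_rot: [-0.001, 0.204, 0.979, -0.0]
contact_force: [0.1, -0.5, 0.2]
gripper_width: -0.003
grasp_force: 0.0
```

```bash
python3 - <<'E'
from h import *
s=bot.read_camera("side")[:,:,::-1];a=bot.read_camera("top")[:,:,::-1]
r=lambda i,x,y:cv2.resize(i[y:y+100,x:x+65],None,fx=6,fy=6,interpolation=cv2.INTER_CUBIC)
cv2.imwrite("pics/d.png",np.hstack([r(s,295,250),r(a,160,190)]))
o=bot.get_obs();print(o["eef_pos"],o["contact_force"],(proj("side",[[.483,.29,.1]])-[295,250])*6)
E
```

```text
[0.48440531 0.28881817 0.13573013] [-0.1790248   0.56017028 -0.61456703] [[203.48540163 281.64850104]]
```

View pics/d.png

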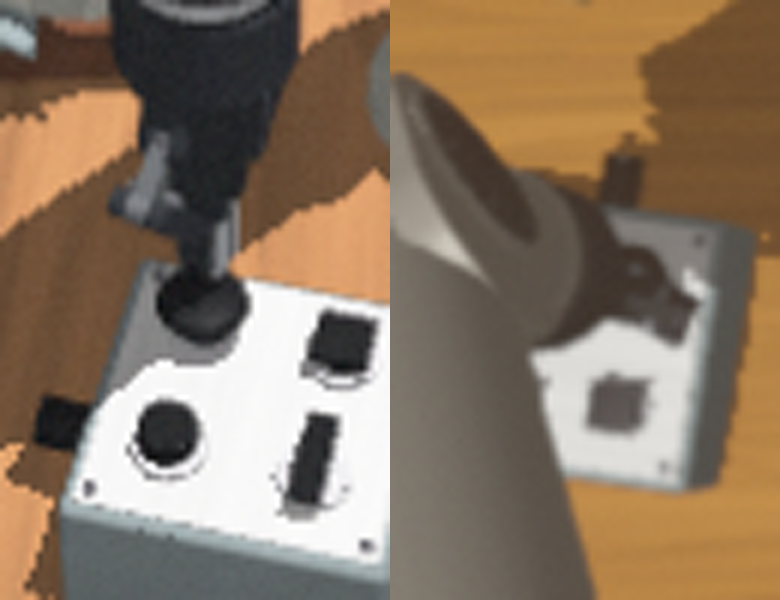

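The fingers stand over the middle of the mushroom head, at about (205,275) in the side crop with the head centre at about (203,300). Its widest ring lies lower than its top face, so this is consistent. Pressing down.

Emit:
send_rows(
  slide=[
    [0,0,5],
    [0,0,10],
    [0,0,13],
    [0,0,15],
    [0,0,17],
    [0,0,19],
    [0,0,20],
    [0,0,20],
  ],
  roll=[0,0,0,0,0,0,0,0],
  claw=[0,0,0,0,0,0,0,0],
)

```text
t: 2.87
eef_pos: [0.4841, 0.2879, 0.115]
tool_rot: [-0.0, 0.205, 0.979, -0.0]
contact_force: [-1.2, -1.3, 4.8]
gripper_width: -0.005
grasp_force: 2.1
```

Emit:
send_rows(
  slide=[
    [0,0,1],
    [0,0,2],
    [0,0,3],
    [0,0,3.5],
    [0,0,4],
    [0,0,4],
    [0,0,4],
    [0,0,4],
  ],
  roll=[0,0,0,0,0,0,0,0],
  claw=[0,0,0,0,0,0,0,0],
)

```text
t: 3.53
eef_pos: [0.4842, 0.2879, 0.1117]
tool_rot: [-0.0, 0.205, 0.979, 0.0]
contact_force: [-3.0, -1.9, 10.3]
gripper_width: 0.004
grasp_force: 5.2
```

The force is 10 N and the travel about 7 mm, so the button is fully down. A slight extra hold, then up.

Emit:
send_rows(
  slide=[
    [0,0,1],
    [0,0,1],
    [0,0,1],
    [0,0,-3],
    [0,0,-10],
    [0,0,-25],
    [0,0,-55],
    [0,0,-90],
  ],
  roll=[0,0,0,0,0,0,0,0],
  claw=[0,0,0,0,0,0,0,0],
)

```text
t: 4.2
eef_pos: [0.483, 0.2873, 0.2003]
tool_rot: [-0.001, 0.205, 0.979, -0.002]
contact_force: [0.3, 0.3, -0.4]
gripper_width: -0.005
grasp_force: 0.0
```

Emit:
send_rows(
  slide=[
    [0,0,-30],
    [0,0,-60],
    [0,0,-90],
    [0,0,-110],
    [0,0,-115],
    [0,0,-115],
    [0,0,-115],
    [0,0,-115],
  ],
  roll=[0,0,0,0,0,0,0,0],
  claw=[0,0,0,0,0,0,0,0],
)

```text
t: 4.87
eef_pos: [0.4835, 0.2875, 0.3141]
tool_rot: [-0.001, 0.205, 0.979, -0.001]
contact_force: [0.3, -0.3, -0.2]
gripper_width: -0.003
grasp_force: 0.0
```

Emit:
send_rows(
  slide=[
    [-10,-14,0],
    [-30,-41,0],
    [-50,-69,0],
    [-70,-96,0],
    [-90,-124,0],
    [-110,-151,0],
    [-130,-179,0],
    [-145,-199,0],
  ],
  roll=[0,0,0,0,0,0,0,0],
  claw=[0,0,0,0,0,0,0,0],
)

```text
t: 5.53
eef_pos: [0.5367, 0.0439, 0.3144]
tool_rot: [-0.001, 0.206, 0.978, -0.001]
contact_force: [-0.3, -0.1, -0.1]
gripper_width: 0.004
grasp_force: 0.0
```

Emit:
send_rows(
  slide=[
    [-20,-27,0],
    [-42,-58,0],
    [-65,-89,0],
    [-88,-121,0],
    [-110,-151,0],
    [-126,-173,0],
    [-136,-187,0],
    [-139,-191,0],
  ],
  roll=[0,0,0,0,0,0,0,0],
  claw=[0,0,0,0,0,0,0,0],
)

```text
t: 6.2
eef_pos: [0.5868, -0.1873, 0.3141]
tool_rot: [-0.001, 0.208, 0.978, -0.001]
contact_force: [-0.1, -1.3, 0.2]
gripper_width: -0.001
grasp_force: 0.0
```

Emit:
send_rows(
  slide=[
    [0,0,10],
    [0,0,25],
    [0,0,40],
    [0,0,50],
    [0,0,55],
    [0,0,55],
    [0,0,55],
    [0,0,55],
  ],
  roll=[0,0,0,0,0,0,0,0],
  claw=[0,0,0,0,0,0,0,0],
)

```text
t: 6.87
eef_pos: [0.5883, -0.183, 0.2617]
tool_rot: [0.001, 0.205, 0.979, 0.0]
contact_force: [0.3, -0.1, 0.5]
gripper_width: 0.002
grasp_force: 0.0
```

```bash
python3 - <<'E'
from h import *
s=bot.read_camera("side")[:,:,::-1];a=bot.read_camera("top")[:,:,::-1]
r=lambda i,x,y:cv2.resize(i[y:y+100,x:x+65],None,fx=6,fy=6,interpolation=cv2.INTER_CUBIC)
cv2.imwrite("pics/e.png",np.hstack([r(s,275,100),r(a,330,140)]))
o=bot.get_obs();print(o["eef_pos"],o["contact_force"],(proj("side",[[.587,-.183,.21]])-[275,100])*6)
E
```

```text
[ 0.58831979 -0.18325435  0.2618522 ] [-0.14909772  0.19585629 -0.0748178 ] [[194.43068878 363.7808403 ]]
```

View pics/e.png

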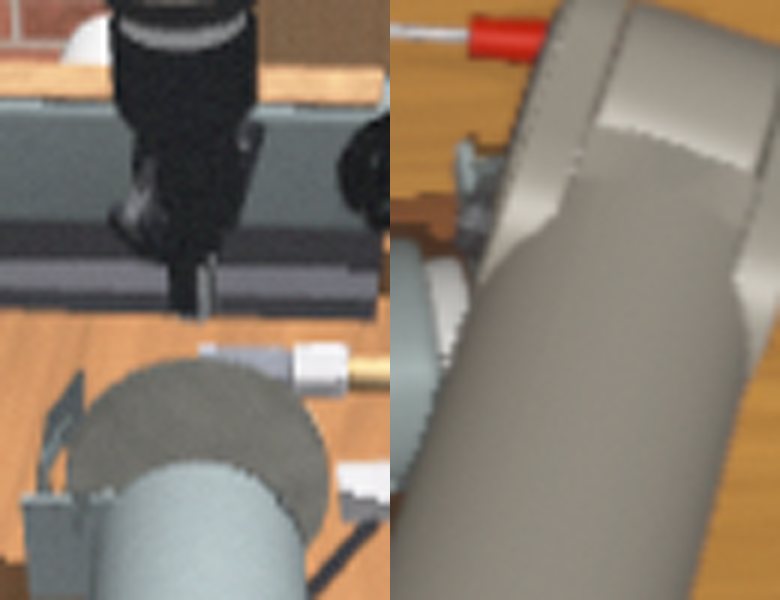

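The fingers stand in line with the crown, at x of about 192 against a predicted 194 in the side crop. Lowering straight down and gently.

Emit:
send_rows(
  slide=[
    [0,0,8],
    [0,0,16],
    [0,0,23],
    [0,0,28],
    [0,0,31],
    [0,0,33],
    [0,0,34],
    [0,0,34],
  ],
  roll=[0,0,0,0,0,0,0,0],
  claw=[0,0,0,0,0,0,0,0],
)

```text
t: 7.63
eef_pos: [0.5883, -0.1832, 0.2275]
tool_rot: [0.0, 0.205, 0.979, 0.0]
contact_force: [-1.3, 1.2, 4.2]
gripper_width: 0.001
grasp_force: 2.0
```

Contact at about 4 N. Hold for a moment, then straight up.

Emit:
send_rows(
  slide=[
    [0,0,0],
    [0,0,0],
    [0,0,0],
    [0,0,0],
    [0,0,0],
    [0,0,-4],
    [0,0,-15],
    [0,0,-35],
  ],
  roll=[0,0,0,0,0,0,0,0],
  claw=[0,0,0,0,0,0,0,0],
)

```text
t: 8.3
eef_pos: [0.5861, -0.1831, 0.2605]
tool_rot: [-0.003, 0.205, 0.979, -0.0]
contact_force: [0.6, -0.7, 0.4]
gripper_width: -0.001
grasp_force: 0.0
```

Emit:
send_rows(
  slide=[
    [0,0,-15],
    [0,0,-35],
    [0,0,-50],
    [0,0,-60],
    [0,0,-60],
    [0,0,-60],
    [0,0,-60],
    [0,0,-60],
  ],
  roll=[0,0,0,0,0,0,0,0],
  claw=[0,0,0,0,0,0,0,0],
)

```text
t: 8.97
eef_pos: [0.5872, -0.183, 0.3207]
tool_rot: [-0.001, 0.205, 0.979, -0.0]
contact_force: [0.2, 0.6, 0.6]
gripper_width: 0.002
grasp_force: 0.0
```

```bash
python3 -c "
from station import bot
o=bot.get_obs();print(o['eef_pos'],o['contact_force']);print(bot.hand_in())"
```

```text
[ 0.58724082 -0.18300883  0.32070338] [0.16412217 0.6352963  0.58858754]
the job is handed in; nothing more can be done
None
```

I pressed the stop button down about 7 mm (10 N) and released it, rested the fingertips on the thick wheel's rim at about 4 N, and drew back about 90 mm above it; the job was handed in at about 9 s, with no verdict returned.

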